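# Tighten the wing screw of a well-plate press

## Robot

A 6-joint arm with a two-finger parallel gripper is mounted at the origin on the work surface. World frame = base frame: x ahead of the robot, y to its left, z up, the work surface at z = 0. Lengths are in m, angles in rad, forces in N, time in s.
With the tool pointing down it reaches from about 0.375 to 0.825 m from the base axis. Payload 5.5 kg.
Tool frame: the origin (TCP) lies on the front face of the gripper's body, between the roots of the fingers; the fingertips stand 73 mm ahead of it and the grasp point (between the pads) lies 54 mm ahead of it; z points along the fingers, y is the line along which they close (so a half turn about z gives the same grasp; the last joint's range is limited). The gripper opens to 85 mm and grips with 20 to 120 N. Pads are 22 mm wide; open, the fingers measure 114 mm over their backs; the gripper's body (76 mm by 85 mm) begins 54 mm behind the grasp point. The pads swing forward as they close: fully open they stand 13 mm farther back than shut.
Start: joints at [-1.27, 0.314, -0.047, 1.21, 0, 1.571], TCP at [0.178, -0.573, 0.304] pointing down, gripper open.
Joint ranges: [-2.67, 2.67], [-0.69, 1.73], [-1.03, 1.25], [-2.08, 2.16], [-1.42, 1.45], [-3.14, 3.14]. Speed limits (rad/s): [2.39, 2.39, 3.01, 3.14, 3.14, 3.14].

## Interface

Orientations are given as a unit quaternion [w, x, y, z].
In Python, from workcell import r gives the robot as it stands.
- The arm moves only by the tool play_rows, never from a script. Its argument "targets" is text: rows parted by semicolons, each of 7 numbers parted by spaces: the finger opening in mm, from 0 to 85.4, then the shift along the tool's x, y, z in mm, then the turn, a rotation vector about the tool's x, y, z in degrees. In form: fingers x y z rx ry rz; .... A call has 1 to 10 rows; each row shifts and turns the commanded pose from where the row before left it, along the tool's axes as they then stand; what a row does not reach is not made up. A row lasts 1/10 s, in which the tool goes at most 50 mm and 8.59 degrees, less where a joint would pass 70% of its speed; a pose out of reach is approached as far as the arm can. A call with a gripper value outside its range is refused whole. The fingers move at their own pace and stop on an object; "squeeze" is the grip in N (left out, the last holds). Time passes only in rows, so rows that do not move let the fingers close. It gives the time, the measured TCP pose, the force, the opening and the grip force at its end, in the units of the state.
- r.sense(): the state, without advancing time (a new reading comes with each control period).
- r.capture(name): name is "side" or "top"; returns the picture (384x512x3 uint8, red, green, blue); there is no depth.
- r.camera_params(name): a dict with "K" (3x3 intrinsics, pixels), "k1" (the pictures are not rectified: a ray, as slopes to the right and down, at radius r is drawn at 1 + k1 r^2 times it, then the intrinsics apply), "world_to_cam" (4x4, takes a point from world to camera coordinates). Camera axes: x right, y up, looking along -z (the intrinsics and any distortion apply to the point x, -y, -z); pixel columns grow to the right and rows downward; lengths in m; the calibration is good to about 2 mm. A picture is of the moment at which its call begins. camera_params takes no time and is no camera call.
- r.close_job(): hands the job in; it is judged then, once.
The state is a dict: "t": time; "joint_pos": joint angles; "qd": joint speeds; "tau": joint torques, N m; "ee_pos": TCP position; "tcp_rot": TCP orientation; "wrist_force": force on the tool from outside, world axes, zero at the start; "torque": the same for the moment, N m; "finger_gap": finger opening in m; "grip_force": force on a finger pad.
Only numpy, scipy, OpenCV 4.12 (cv2) and the standard library are available. Lean on these libraries where they do the work, as an engineer would, in place of code of your own. Each camera call takes 0.05 s, during which the arm holds its last target. There are 200 camera calls.

## Task

The wing screw on the bridge of the plate press is loose: push its wings round clockwise (seen from above) with the fingertips, stroke after stroke, until the screw is fully tight and will turn no further. Only push on the wings, gently: do not pinch or squeeze the screw and do not force it against its stop. Leave the jar, the slide box and the flask beside the press alone, and finish with the hand clear.

Things in the scene. Friction and masses are not known exactly. Their poses are not given: they have to be found in the camera images.
- press: Plate press, bolted to the bench: aluminium base 120 x 200 x 10 mm (its x by y) with a lidded clear well plate, two posts 172 mm apart along y with caps to 76 mm, and on them a bridge 34 mm (x) by 200 mm (y), top 70 mm above the bench. Origin under the base's centre, z up. The wing screw stands upright through the middle of the bridge.
- wing_screw (a joint): Angle (rad) of the steel wing screw, growing clockwise seen from above: 0 backed out, 10.0 fully tight, a hard stop where the presser under the bridge bears on the plate's lid. Starts between 2 and 4.5, sinks 6 mm a turn, takes 0.05 N m to turn, stays where it is left. At 0 the wings lie along the press's x; seen from above they stand at the press's yaw minus this angle.
- wings (a point): Point on the screw's axis at mid height of its two opposite upright wings; it turns and sinks with the screw (90 mm above the bench when tight). x runs along the wings, z up. Each wing is a steel blade 6 mm thick, reaching 38 mm out and 11 mm above and below this point; rounded ears at the outer tops reach 40 mm out and 16 mm up. Hub 16 mm in diameter. The bridge stays 9 mm or more below the wings.
- reagent_jar: Bystander, loose: amber glass jar with white cap, 52 mm in diameter, 85 mm tall, origin under its centre. Leave alone.
- slide_box: Bystander, loose: grey plastic slide box 85 x 45 x 34 mm, origin under its centre. Leave alone.
- flask: Bystander, loose: flat clear culture flask 75 x 50 x 24 mm with a 23 mm screw cap on its +x end, 100 mm long in all, origin under the centre of its body. Leave alone.
Mind the look-alikes: they are no part of the job. Of the things shaped like the press, the aluminium one is meant.

How it is judged:
By the outcome, as a careful person would: the job done as asked, in the order asked, and still so for the second after the job is handed in, with the robot touching nothing.
It also fails if it takes over 58 s, if anything falls off the work surface, if the arm or the gripper's body presses on something with over 40 N, if the wrist force passes 120 N, or if a joint passes its speed limit or range.

## Working session

There is one attempt and no reset: what is moved stays moved. The work goes in short steps, Python scripts to look and compute and a tool call to move; the robot and the scene stay as the last step left them, time stands still between calls to the robot, and variables do not carry over. Pictures are saved under pics/ and viewed, at most 10 in all, crops included, and the job is handed in when it is done.

Besides the shell and the picture viewer there is one more tool, called after ">>>" as name(argument=value, ...), one argument or row to a line, values as JSON. play_rows: Moves the arm, as the interface text tells. Its arguments: {"type":"object","properties":{"targets":{"type":"string"},"squeeze":{"type":"number"}},"required":["targets"]}

```bash
mkdir -p pics; cat > h.py <<'E'
import numpy as np, cv2
from workcell import r
def snap(n,f):
    im=r.capture(n); cv2.imwrite('pics/'+f,cv2.cvtColor(im,cv2.COLOR_RGB2BGR)); return im
def ray(n,u,v):
    p=r.camera_params(n);K=np.array(p['K']);T=np.array(p['world_to_cam'])
    d=np.array([(u-K[0,2])/K[0,0],(v-K[1,2])/K[1,1]]);s=d.copy()
    for _ in range(20): s=d/(1+p['k1']*(s@s))
    R=T[:3,:3];o=-R.T@T[:3,3];return o,R.T@np.array([s[0],-s[1],-1])
def at(n,u,v,z):
    o,d=ray(n,u,v);return o+d*(z-o[2])/d[2]
def pix(n,P):
    p=r.camera_params(n);K=np.array(p['K']);T=np.array(p['world_to_cam'])
    c=T[:3,:3]@np.array(P)+T[:3,3];s=np.array([c[0],-c[1]])/-c[2];s=s*(1+p['k1']*(s@s));return K[0,0]*s[0]+K[0,2],K[1,1]*s[1]+K[1,2]
E
python3 -c "
from h import *
snap('top','t0.png');snap('side','s0.png')
for n in('top','side'):
  p=r.camera_params(n);print(p['K'],p['k1'],ray(n,256,192))
print(r.sense())"
```

```text
[[393.71197492   0.         253.96542329]
 [  0.         393.71197492 193.32455471]
 [  0.           0.           1.        ]] -0.10674455064127654 (array([0.40682677, 0.03510679, 0.91430326]), array([ 0.22655965,  0.01037443, -0.97396156]))
[[455.93729312   0.         249.98586997]
 [  0.         455.93729312 189.25209321]
 [  0.           0.           1.        ]] -0.18706022026789684 (array([0.54791518, 0.87101494, 0.61544424]), array([ 0.01473546, -0.84919423, -0.5280742 ]))
{'t': 0.1, 'joint_pos': array([-1.27000798e+00,  3.14195945e-01, -4.79780103e-02,  1.21021858e+00,
       -1.99731213e-06,  1.57082608e+00]), 'qd': array([-3.94484804e-05, -9.42450303e-04,  4.42451750e-03,  7.01330269e-04,
        1.08362536e-03,  1.11054080e-03]), 'tau': array([ 2.08678699e-03, -5.40765810e+01,  3.40540981e+01,  1.12339278e-02,
        3.90617424e-05, -7.63007364e-06]), 'ee_pos': array([ 0.17764044, -0.57266551,  0.30309681]), 'tcp_rot': array([-7.88944730e-04,  9.88714010e-01,  1.49813113e-01, -1.20577500e-04]), 'wrist_force': array([ 0.27827505, -0.40758977, -0.08167633]), 'torque': array([-0.01572691,  0.01513772,  0.03450666]), 'grip_force': 0.0, 'finger_gap': 0.08557401568601121}
```

View pics/t0.png

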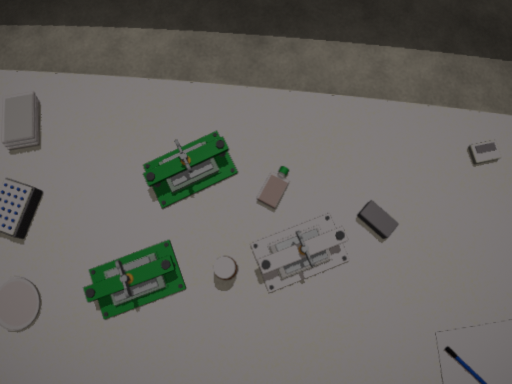

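View pics/s0.png

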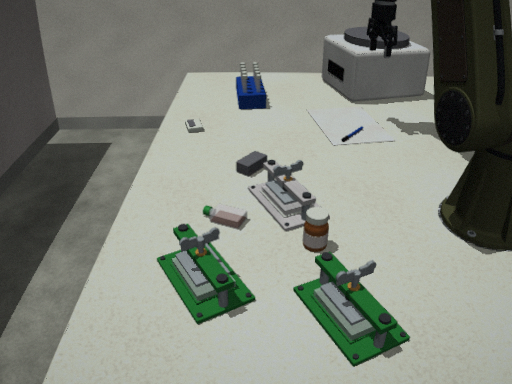

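The aluminium press is at about (300,250) in the top view and (285,190) in the side view. The jar is at (225,267), the flask at (275,187) and the slide box at (378,219). I'll zoom in on the press.

```bash
python3 -c "
from h import *
a=cv2.imread('pics/t0.png')[200:300,235:365];cv2.imwrite('pics/t0c.png',cv2.resize(a,None,fx=6,fy=6,interpolation=3))
a=cv2.imread('pics/s0.png')[145:235,235:345];cv2.imwrite('pics/s0c.png',cv2.resize(a,None,fx=6,fy=6,interpolation=3))
for n,u,v,z in [('cap',266,265,.076),('cap',340,235,.076),('box',378,219,.03),('flask',272,190,.02),('flaskcap',284,171,.012),('jar',225,267,.085)]: print(n,at('top',u,v,z).round(4))
"
```

```text
cap [0.4469 0.008  0.076 ]
cap [ 0.5251 -0.1447  0.076 ]
box [ 0.5766 -0.241   0.03  ]
flask [0.6233 0.0079 0.02  ]
flaskcap [ 0.6745 -0.0169  0.012 ]
jar [0.434  0.0928 0.085 ]
```

View pics/t0c.png

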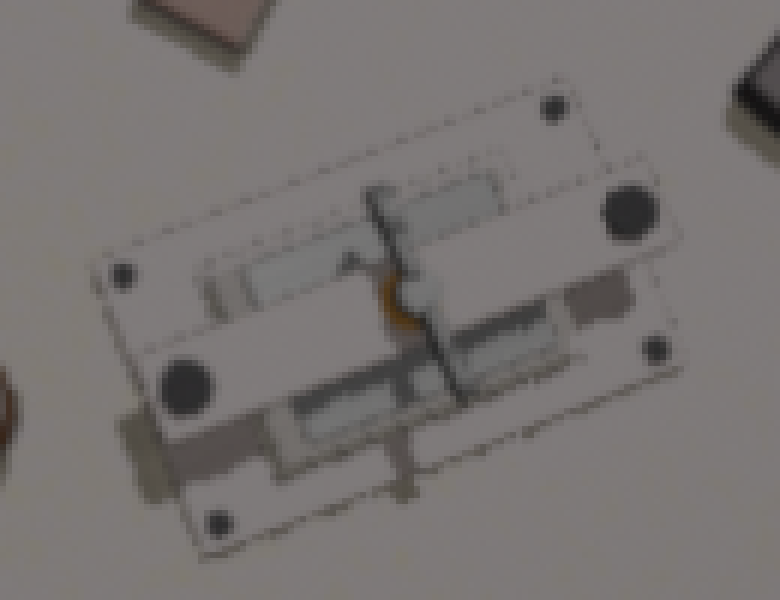

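View pics/s0c.png

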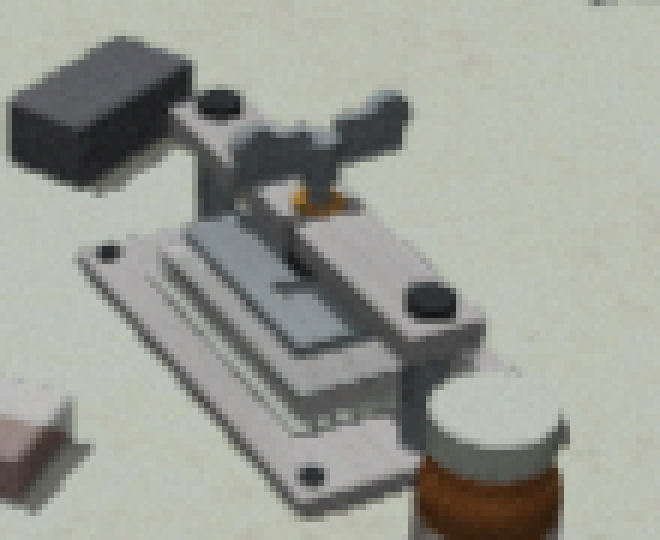

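```bash
python3 -c "
from h import *
o=np.array([235,200])
c1=at('top',*(o+np.array([629,213])/6),.076);c2=at('top',*(o+np.array([186,388])/6),.076)
m=(c1+c2)/2;d=c2-c1;yaw=np.arctan2(-d[0],d[1]);print('centre',m,'yaw',yaw,np.linalg.norm(d))
a=np.array([378,187])/6+o;b=np.array([462,400])/6+o
A=at('top',*a,.109);B=at('top',*b,.109);w=np.arctan2(*(A-B)[1::-1]);print(A,B,np.linalg.norm(A-B),(A+B)/2,'w',w,'screw',[yaw-w+k*np.pi for k in range(3)])
w=yaw-10;print('final wing dir',(w+np.pi/2)%np.pi-np.pi/2)
# side check
o=np.array([235,145])
for p in [(245,135),(395,95)]: print(at('side',*(o+np.array(p)/6),.111))
"
```

```text
centre [ 0.48578757 -0.06816306  0.076     ] yaw 0.46462915667636256 0.1705751417257474
[ 0.52021182 -0.05031112  0.109     ] [ 0.45067841 -0.08409629  0.109     ] 0.07730674534275854 [ 0.48544512 -0.06720371  0.109     ] w 0.45229116334035946 screw [np.float64(0.012337993336003106), np.float64(3.1539306469257964), np.float64(6.2955233005155895)]
final wing dir -0.1105928825542577
[ 0.51836184 -0.04753024  0.111     ]
[ 0.45865062 -0.0814513   0.111     ]
```

>>> play_rows(
  targets="50 22 -19.5 0 0 0 0;50 22 -19.5 0 0 0 0;50 22 -19.5 0 0 0 0;50 22 -19.5 0 0 0 0;50 22 -19.5 0 0 0 0;50 22 -19.5 0 0 0 0;50 22 -19.5 0 0 0 0;50 22 -19.5 0 0 0 0;50 22 -19.5 0 0 0 0;50 22 -19.5 0 0 0 0",
)

```text
t: 1.1
ee_pos: [0.3304, -0.3204, 0.3036]
tcp_rot: [-0.0, 0.989, 0.15, -0.0]
wrist_force: [0.0, -0.3, -0.2]
finger_gap: 0.0501
grip_force: 0.0
```

>>> play_rows(
  targets="50 22.3 -19.5 0 0 0 0;50 22.3 -19.5 0 0 0 0;50 22.3 -19.5 0 0 0 0;50 22.3 -19.5 0 0 0 0;50 22.3 -19.5 0 0 0 0;50 22.3 -19.5 0 0 0 0;50 22.3 -19.5 0 0 0 0;50 22.3 -19.5 0 0 0 0;50 22.3 -19.5 0 0 0 0;50 22.3 -19.5 0 0 0 0",
)

```text
t: 2.1
ee_pos: [0.4856, -0.0681, 0.3036]
tcp_rot: [-0.0, 0.989, 0.15, -0.0]
wrist_force: [-0.5, -0.2, -0.1]
finger_gap: 0.0501
grip_force: 0.0
```

```bash
python3 -c "
from h import *
s=r.sense();print(s['joint_pos'],s['ee_pos'],s['tcp_rot'],s['torque'])"
```

```text
[-1.39360541e-01  1.08302823e-01 -3.04172642e-01  1.15895711e+00
 -8.16560586e-05  2.70132725e+00] [ 0.48556985 -0.06813208  0.30360346] [-5.17864552e-05  9.88703313e-01  1.49885476e-01 -3.16526922e-04] [-0.03800028  0.01468943 -0.01648154]
```

>>> play_rows(
  targets="50 0 0 0 0 0 -8;50 0 0 0 0 0 -8;50 0 0 0 0 0 -8;50 0 0 0 0 0 -8;50 0 0 0 0 0 -8;50 0 0 0 0 0 -8;50 0 0 0 0 0 -8;50 0 0 0 0 0 -8;50 0 0 0 0 0 -8;50 0 0 0 0 0 -8",
)

```text
t: 3.1
ee_pos: [0.485, -0.0693, 0.3035]
tcp_rot: [-0.0, 0.659, 0.752, -0.0]
wrist_force: [-0.3, 0.3, -0.1]
finger_gap: 0.0499
grip_force: 0.0
```

>>> play_rows(
  targets="50 0 0 0 0 0 -8;50 0 0 0 0 0 -8;50 0 0 0 0 0 -8;50 0 0 0 0 0 -8;50 0 0 0 0 0 -8;50 0 0 0 0 0 -8;50 0 0 0 0 0 -8;50 0 0 0 0 0 -8;50 0 0 0 0 0 -8;50 0 0 0 0 0 -8",
)

```text
t: 4.1
ee_pos: [0.4851, -0.0693, 0.3035]
tcp_rot: [-0.0, 0.021, 1.0, 0.0]
wrist_force: [-0.5, -1.0, 0.1]
finger_gap: 0.05
grip_force: 0.0
```

>>> play_rows(
  targets="50 0 0 0 0 0 -8;50 0 0 0 0 0 -8;50 0 0 0 0 0 -8;50 0 0 0 0 0 -8;50 0 0 0 0 0 -8;50 0 0 0 0 0 -8;50 0 0 0 0 0 -8;50 0 0 0 0 0 -8;50 0 0 0 0 0 -8;50 0 0 0 0 0 -8",
)

```text
t: 5.1
ee_pos: [0.485, -0.0693, 0.3035]
tcp_rot: [-0.0, -0.626, 0.78, 0.0]
wrist_force: [0.3, -0.7, 0.0]
finger_gap: 0.05
grip_force: 0.0
```

>>> play_rows(
  targets="50 0 0 0 0 0 -8;50 0 0 0 0 0 -8;50 0 0 0 0 0 -8;50 0 0 0 0 0 -8;50 0 0 0 0 0 -8;50 0 0 0 0 0 -8;50 0 0 0 0 0 -8;50 0 0 0 0 0 -8;50 0 0 0 0 0 -8;50 0 0 0 0 0 -8",
)

```text
t: 6.1
ee_pos: [0.4851, -0.0693, 0.3035]
tcp_rot: [0.0, 0.981, -0.195, -0.0]
wrist_force: [-0.0, 0.4, 0.4]
finger_gap: 0.0497
grip_force: 0.0
```

```bash
python3 -c "
from h import *
s=r.sense();print(s['joint_pos'],s['ee_pos'],s['torque'])
im=snap('side','s1.png');cv2.imwrite('pics/s1c.png',cv2.resize(cv2.imread('pics/s1.png')[60:240,200:380],None,fx=3,fy=3,interpolation=3))"
```

```text
[-1.41858557e-01  1.07831321e-01 -3.04898700e-01  1.15888719e+00
 -2.20701066e-05 -2.89189571e+00] [ 0.48505983 -0.06928096  0.30351951] [0.00384067 0.00614778 0.00298096]
```

View pics/s1c.png

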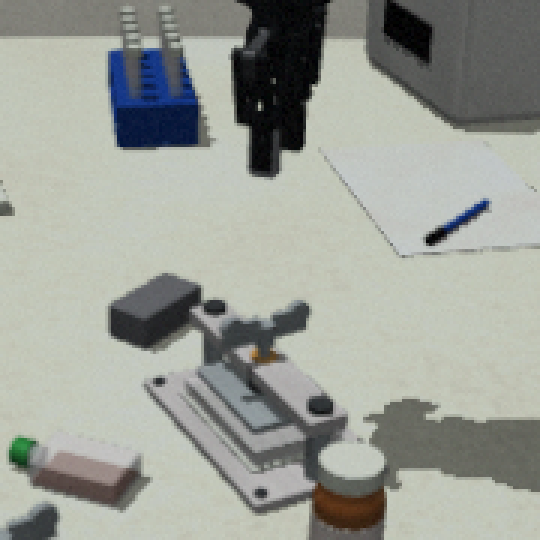

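Fingers are above the screw with the near fingertip at about (288,118) in the full image, crossing the wings at about 40°. I'll check the tip height, then descend partway.

```bash
python3 -c "
from h import *
for z in (.22,.23,.24,.25): print(z,pix('side',(.498,-.038,z)),pix('side',(.500,-.033,z)))"
```

```text
0.22 (np.float64(286.44541471211176), np.float64(125.50997716848698)) (np.float64(285.6110655472103), np.float64(126.4314379444013))
0.23 (np.float64(286.59302593859957), np.float64(121.2358374708663)) (np.float64(285.7555678807274), np.float64(122.1420407383586))
0.24 (np.float64(286.74077898648926), np.float64(116.9227322606185)) (np.float64(285.9002128262634), np.float64(117.81325715021977))
0.25 (np.float64(286.8886345631964), np.float64(112.5706056498382)) (np.float64(286.04496175603936), np.float64(113.44502571282841))
```

>>> play_rows(
  targets="50 0 0 25 0 0 0;50 0 0 25 0 0 0;50 0 0 25 0 0 0;50 0 0 25 0 0 0;50 0 0 0 0 0 0",
)

```text
t: 6.65
ee_pos: [0.4828, -0.069, 0.2007]
tcp_rot: [0.0, 0.98, -0.198, -0.003]
wrist_force: [-2.3, 0.1, -0.3]
finger_gap: 0.0498
grip_force: 0.0
```

```bash
python3 -c "
from h import *
s=r.sense();print(s['joint_pos'],s['ee_pos'],s['torque'])
snap('side','s2.png');snap('top','t2.png')
a=cv2.resize(cv2.imread('pics/s2.png')[110:230,230:350],None,fx=3.3,fy=3.3,interpolation=3)
b=cv2.resize(cv2.imread('pics/t2.png')[190:310,240:360],None,fx=3.3,fy=3.3,interpolation=3)
cv2.imwrite('pics/c2.png',np.hstack([a,b]))"
```

```text
[-1.41881820e-01  1.78519037e-01 -4.67684063e-01  9.30966953e-01
 -1.05500413e-05 -2.88397909e+00] [ 0.4828178  -0.06896922  0.20072506] [-0.01313018  0.01361769 -0.00467077]
```

View pics/c2.png

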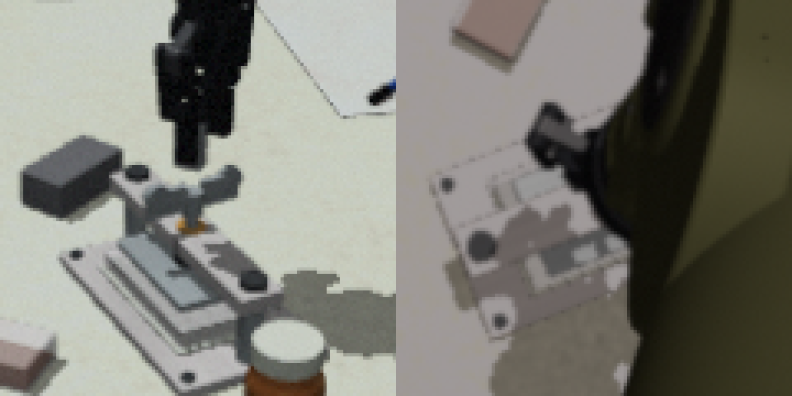

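The tips sit just above the wings, crossed relative to them and clear. I'll descend so they are at about z = 0.085, checking the force.

>>> play_rows(
  targets="50 0 0 10 0 0 0;50 0 0 10 0 0 0;50 0 0 10 0 0 0;50 0 0 10 0 0 0;50 0 0 9 0 0 0;50 0 0 0 0 0 0",
)

```text
t: 7.35
ee_pos: [0.4843, -0.0692, 0.1533]
tcp_rot: [0.0, 0.98, -0.197, -0.001]
wrist_force: [-0.2, 0.5, -0.3]
finger_gap: 0.0499
grip_force: 0.0
```

>>> play_rows(
  targets="50 0 0 0 0 0 4;50 0 0 0 0 0 4;50 0 0 0 0 0 4;50 0 0 0 0 0 4;50 0 0 0 0 0 4;50 0 0 0 0 0 4",
)

```text
t: 7.95
ee_pos: [0.4849, -0.0687, 0.1547]
tcp_rot: [-0.0, 0.917, -0.398, -0.001]
wrist_force: [-1.2, 3.0, -1.3]
finger_gap: 0.0503
grip_force: 1.2
```

```bash
python3 -c "
from h import *
s=r.sense();print(s['joint_pos'],s['ee_pos'],s['wrist_force'],s['torque'],s['grip_force'])
snap('side','s3.png')
a=cv2.resize(cv2.imread('pics/s3.png')[110:230,230:350],None,fx=4,fy=4,interpolation=3)
cv2.imwrite('pics/c3.png',a)"
```

```text
[-1.41513039e-01  2.25550320e-01 -5.27244623e-01  8.19265288e-01
  1.30213788e-03 -2.46444172e+00] [ 0.48486163 -0.06873623  0.15465663] [-1.16218744  2.95337953 -1.28176139] [0.4066422  0.14352605 0.11215391] 1.1616979166865349
```

View pics/c3.png

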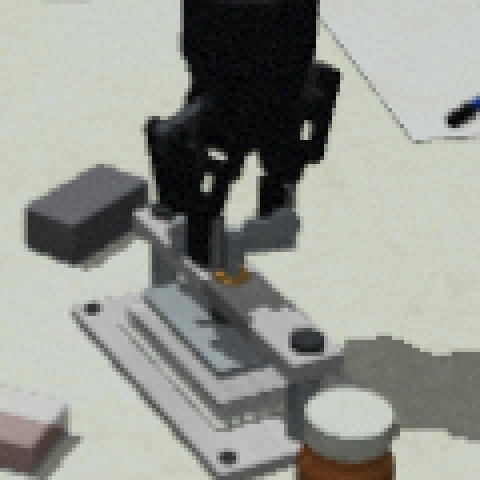

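Contact was made gently (about 3 N), with the fingers beside the blades and the tips above the bridge. I'll start the stroke.

>>> play_rows(
  targets="50 0 0 0 0 0 5;50 0 0 0 0 0 5;50 0 0 0 0 0 5;50 0 0 0 0 0 5;50 0 0 0 0 0 5;50 0 0 0 0 0 5;50 0 0 0 0 0 5;50 0 0 0 0 0 5;50 0 0 0 0 0 5;50 0 0 0 0 0 5",
)

```text
t: 9.0
ee_pos: [0.4856, -0.0689, 0.1551]
tcp_rot: [0.001, -0.663, 0.748, 0.0]
wrist_force: [0.3, 1.8, -0.0]
finger_gap: 0.0496
grip_force: 0.9
```

```bash
python3 -c "
from h import *
s=r.sense();print(s['joint_pos'],s['ee_pos'],s['wrist_force'],s['torque'],s['grip_force'])
snap('side','s4.png')
a=cv2.resize(cv2.imread('pics/s4.png')[110:230,230:350],None,fx=4,fy=4,interpolation=3)
cv2.imwrite('pics/c4.png',a)"
```

```text
[-1.41555068e-01  2.25269280e-01 -5.26531589e-01  8.18637350e-01
  1.24414669e-03 -1.59240674e+00] [ 0.48558514 -0.06887525  0.15506056] [ 0.33616289  1.75889367 -0.03651575] [ 0.46283168 -0.11626372  0.01969722] 0.9421408642083406
```

View pics/c4.png

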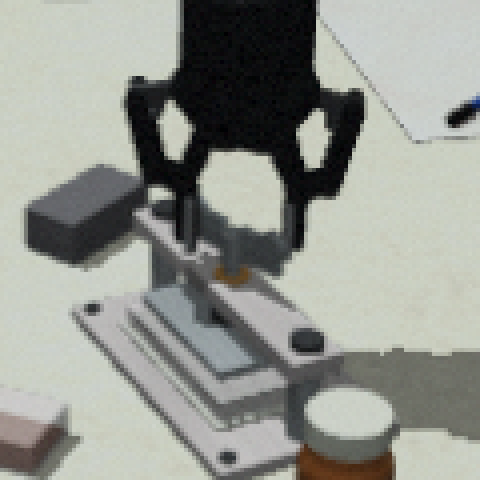

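Both wings are being pushed and are following round, with small forces. Continuing the stroke.

>>> play_rows(
  targets="50 0 0 0 0 0 5;50 0 0 0 0 0 5;50 0 0 0 0 0 5;50 0 0 0 0 0 5;50 0 0 0 0 0 5;50 0 0 0 0 0 5;50 0 0 0 0 0 5;50 0 0 0 0 0 5;50 0 0 0 0 0 5;50 0 0 0 0 0 5",
)

```text
t: 10.05
ee_pos: [0.4862, -0.0693, 0.1553]
tcp_rot: [0.001, -0.286, 0.958, -0.0]
wrist_force: [2.3, 1.1, -0.9]
finger_gap: 0.0498
grip_force: 0.8
```

>>> play_rows(
  targets="50 0 0 0 0 0 5;50 0 0 0 0 0 5;50 0 0 0 0 0 5;50 0 0 0 0 0 5;50 0 0 0 0 0 5;50 0 0 0 0 0 5;50 0 0 0 0 0 5;50 0 0 0 0 0 5;50 0 0 0 0 0 5;50 0 0 0 0 0 5",
)

```text
t: 11.05
ee_pos: [0.486, -0.0694, 0.1553]
tcp_rot: [0.001, 0.146, 0.989, 0.0]
wrist_force: [1.0, 0.6, 0.1]
finger_gap: 0.0498
grip_force: 1.0
```

>>> play_rows(
  targets="50 0 0 0 0 0 5;50 0 0 0 0 0 5;50 0 0 0 0 0 5;50 0 0 0 0 0 5;50 0 0 0 0 0 5;50 0 0 0 0 0 5;50 0 0 0 0 0 5;50 0 0 0 0 0 5;50 0 0 0 0 0 5;50 0 0 0 0 0 5",
)

```text
t: 12.05
ee_pos: [0.4851, -0.0689, 0.1548]
tcp_rot: [-0.001, 0.55, 0.835, 0.0]
wrist_force: [-0.3, 2.2, -1.8]
finger_gap: 0.0502
grip_force: 1.1
```

>>> play_rows(
  targets="50 0 0 0 0 0 5;50 0 0 0 0 0 5;50 0 0 0 0 0 5;50 0 0 0 0 0 5;50 0 0 0 0 0 5;50 0 0 0 0 0 5;50 0 0 0 0 0 5;50 0 0 0 0 0 5;50 0 0 0 0 0 5;50 0 0 0 0 0 5",
)

```text
t: 13.05
ee_pos: [0.4859, -0.0691, 0.1552]
tcp_rot: [-0.0, 0.852, 0.524, 0.001]
wrist_force: [0.9, 1.6, 0.3]
finger_gap: 0.0501
grip_force: 0.9
```

>>> play_rows(
  targets="50 0 0 0 0 0 5;50 0 0 0 0 0 5;50 0 0 0 0 0 5;50 0 0 0 0 0 5;50 0 0 0 0 0 5;50 0 0 0 0 0 5;50 0 0 0 0 0 5;50 0 0 0 0 0 5;50 0 0 0 0 0 5;50 0 0 0 0 0 5",
)

```text
t: 14.05
ee_pos: [0.4863, -0.0694, 0.1554]
tcp_rot: [0.0, 0.993, 0.115, 0.001]
wrist_force: [2.2, 0.7, -0.7]
finger_gap: 0.05
grip_force: 0.8
```

```bash
python3 -c "
from h import *
s=r.sense();print(s['joint_pos'],s['ee_pos'],s['wrist_force'],s['torque'],s['grip_force'])
snap('side','s5.png');snap('top','t5.png')
a=cv2.resize(cv2.imread('pics/s5.png')[110:230,230:350],None,fx=4,fy=4,interpolation=3)
cv2.imwrite('pics/c5.png',a)"
```

```text
[-1.41838365e-01  2.25151344e-01 -5.25766927e-01  8.17853429e-01
  3.46863029e-05  2.76952763e+00] [ 0.48632182 -0.06943637  0.1554049 ] [ 2.16482324  0.70299715 -0.72179694] [ 0.08212097 -0.37069224 -0.00673839] 0.7994638916716212
```

View pics/c5.png

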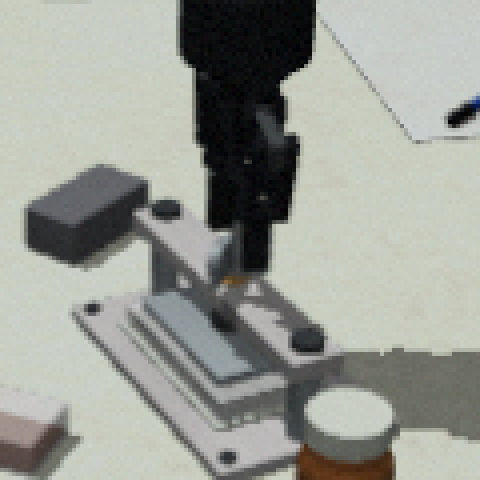

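Stroke one brought the screw to about 8.5 rad. The wings now stand across the bench and the bystanders are untouched. I'll back off, lift, turn back and re-enter.

>>> play_rows(
  targets="50 0 0 0 0 0 -5;50 0 0 0 0 0 -5;50 0 0 0 0 0 -5;50 0 0 0 0 0 0;50 0 0 -15 0 0 0;50 0 0 -15 0 0 0;50 0 0 -15 0 0 0;50 0 0 -15 0 0 0;50 0 0 0 0 0 -8;50 0 0 0 0 0 -8",
)

```text
t: 15.15
ee_pos: [0.4857, -0.0695, 0.2156]
tcp_rot: [0.0, 0.925, 0.379, 0.0]
wrist_force: [-0.2, 1.1, -0.7]
finger_gap: 0.0501
grip_force: 0.0
```

>>> play_rows(
  targets="50 0 0 0 0 0 -8;50 0 0 0 0 0 -8;50 0 0 0 0 0 -8;50 0 0 0 0 0 -8;50 0 0 0 0 0 -8;50 0 0 0 0 0 -8;50 0 0 0 0 0 -8;50 0 0 0 0 0 -8;50 0 0 0 0 0 -8;50 0 0 0 0 0 -8",
)

```text
t: 16.15
ee_pos: [0.4852, -0.0694, 0.2149]
tcp_rot: [-0.0, 0.465, 0.885, -0.0]
wrist_force: [0.0, 0.4, -0.1]
finger_gap: 0.0501
grip_force: 0.0
```

>>> play_rows(
  targets="50 0 0 0 0 0 -8;50 0 0 0 0 0 -8;50 0 0 0 0 0 -8;50 0 0 0 0 0 -8;50 0 0 0 0 0 -8;50 0 0 0 0 0 -8;50 0 0 0 0 0 -8;50 0 0 0 0 0 -8;50 0 0 0 0 0 -8;50 0 0 0 0 0 -8",
)

```text
t: 17.15
ee_pos: [0.4852, -0.0694, 0.2149]
tcp_rot: [-0.0, -0.213, 0.977, -0.0]
wrist_force: [0.2, -0.6, -0.1]
finger_gap: 0.0502
grip_force: 0.0
```

>>> play_rows(
  targets="50 0 0 0 0 0 -8;50 0 0 0 0 0 0;50 0 0 0 0 0 0",
)

```text
t: 17.45
ee_pos: [0.4852, -0.0694, 0.2149]
tcp_rot: [-0.0, -0.276, 0.961, -0.0]
wrist_force: [0.1, 0.3, 0.4]
finger_gap: 0.05
grip_force: 0.0
```

```bash
python3 -c "
from h import *
s=r.sense();print(s['joint_pos'],s['ee_pos'],s['wrist_force'],s['torque'],s['grip_force'])"
```

```text
[-1.41921797e-01  1.65992730e-01 -4.47635490e-01  9.57309701e-01
 -1.33395480e-04 -7.01270657e-01] [ 0.48524389 -0.06936761  0.21489516] [0.09733515 0.29055752 0.40412507] [ 0.01708877 -0.00767883 -0.01724044] 0.0
```

>>> play_rows(
  targets="50 0 0 15 0 0 0;50 0 0 15 0 0 0;50 0 0 15 0 0 0;50 0 0 10 0 0 0;50 0 0 8 0 0 0;50 0 0 0 0 0 0",
)

```text
t: 18.05
ee_pos: [0.4847, -0.0693, 0.151]
tcp_rot: [-0.001, -0.277, 0.961, 0.0]
wrist_force: [0.0, 0.6, 1.0]
finger_gap: 0.0499
grip_force: 0.0
```

>>> play_rows(
  targets="50 0 0 0 0 0 5;50 0 0 0 0 0 5;50 0 0 0 0 0 5;50 0 0 0 0 0 5;50 0 0 0 0 0 5;50 0 0 0 0 0 5;50 0 0 0 0 0 5;50 0 0 0 0 0 5;50 0 0 0 0 0 5;50 0 0 0 0 0 5",
)

```text
t: 19.05
ee_pos: [0.486, -0.0692, 0.1527]
tcp_rot: [0.001, 0.156, 0.988, 0.0]
wrist_force: [0.9, 1.5, -1.6]
finger_gap: 0.05
grip_force: 1.0
```

>>> play_rows(
  targets="50 0 0 0 0 0 4;50 0 0 0 0 0 4;50 0 0 0 0 0 4;50 0 0 0 0 0 4;50 0 0 0 0 0 4;50 0 0 0 0 0 4;50 0 0 0 0 0 4;50 0 0 0 0 0 2;50 0 0 0 0 0 0",
)

```text
t: 19.95
ee_pos: [0.4856, -0.0689, 0.1523]
tcp_rot: [0.0, 0.405, 0.914, 0.001]
wrist_force: [0.4, 2.2, -1.3]
finger_gap: 0.0501
grip_force: 1.1
```

```bash
cat > q.py <<'E'
from h import *
s=r.sense();print('j6',s['joint_pos'][5],'th',s['joint_pos'][0]+1.571-s['joint_pos'][5],s['ee_pos'],'F',s['wrist_force'],'M',s['torque'],'tau6',s['tau'][5],s['grip_force'])
E
python3 q.py
```

```text
j6 0.692219378005051 th 0.7372611689035529 [ 0.48559506 -0.06889745  0.15233254] F [ 0.37790043  2.16998571 -1.29491086] M [ 0.48214504 -0.03879526  0.06122833] tau6 0.31527928076684475 1.1139050591737032
```

>>> play_rows(
  targets="50 0 0 0 0 0 2;50 0 0 0 0 0 2;50 0 0 0 0 0 2;50 0 0 0 0 0 2;50 0 0 0 0 0 2;50 0 0 0 0 0 2;50 0 0 0 0 0 2;50 0 0 0 0 0 2",
)

```text
t: 20.75
ee_pos: [0.4853, -0.0681, 0.1521]
tcp_rot: [-0.001, 0.528, 0.849, 0.001]
wrist_force: [0.1, 7.8, -1.3]
finger_gap: 0.0501
grip_force: 3.6
```

```bash
python3 q.py
```

```text
j6 0.9715312764388593 th 0.4582087830586221 [ 0.48528282 -0.06814103  0.15208268] F [ 0.13549365  7.81252754 -1.26840122] M [1.47022295 0.04273379 0.24413369] tau6 -0.16447434201836586 3.6137426644563675
```

>>> play_rows(
  targets="50 0 0 0 0 0 1;50 0 0 0 0 0 1;50 0 0 0 0 0 1",
)

```text
t: 21.05
ee_pos: [0.4853, -0.0672, 0.152]
tcp_rot: [-0.002, 0.549, 0.836, 0.002]
wrist_force: [-0.4, 9.2, -1.7]
finger_gap: 0.0502
grip_force: 8.3
```

```bash
python3 q.py
```

```text
j6 1.02284153830952 th 0.4075953155242791 [ 0.4852583  -0.06722365  0.15204221] F [-0.39863703  9.22464303 -1.68092926] M [1.93514192 0.07468424 0.435429  ] tau6 0.2536346856504679 8.275653160726506
```

Force and twist have risen from 2 N to 9 N where the stop was expected, so the screw is at its stop. I'll back off, lift and look.

>>> play_rows(
  targets="50 0 0 0 0 0 -3;50 0 0 0 0 0 -4;50 0 0 0 0 0 -5;50 0 0 0 0 0 -3;50 0 0 0 0 0 0;50 0 0 -15 0 0 0;50 0 0 -15 0 0 0;50 0 0 -25 0 0 0;50 0 0 -35 0 0 0;50 0 0 -35 0 0 0",
)

```text
t: 22.05
ee_pos: [0.485, -0.0694, 0.2782]
tcp_rot: [-0.0, 0.437, 0.899, -0.0]
wrist_force: [-0.3, -0.1, 0.1]
finger_gap: 0.0498
grip_force: 0.0
```

```bash
python3 -c "
from h import *
s=r.sense();print(s['ee_pos'],s['wrist_force'],s['torque'])
snap('side','s6.png');snap('top','t6.png')
a=cv2.resize(cv2.imread('pics/s6.png')[125:225,235:335],None,fx=4,fy=4,interpolation=3)
b=cv2.resize(cv2.imread('pics/t6.png')[200:300,250:350],None,fx=4,fy=4,interpolation=3)
# predicted wing tips at angle, ear tops z .106
for ang,c in((10.,(0,0,255)),(9.6,(255,0,0))):
  w=.465-ang
  for sg in(1,-1):
    P=(.4857+sg*.038*np.cos(w),-.068+sg*.038*np.sin(w),.106-(ang-10)*.006/6.28)
    u,v=pix('side',P);cv2.circle(a,(int((u-235)*4),int((v-125)*4)),3,c,1)
    u,v=pix('top',P);cv2.circle(b,(int((u-250)*4),int((v-200)*4)),3,c,1)
cv2.imwrite('pics/c6.png',np.hstack([a,b]))"
```

```text
[ 0.48500123 -0.06942681  0.27819733] [-0.29866158 -0.10348994  0.09789011] [-0.00375162 -0.07087382  0.00014647]
```

View pics/c6.png

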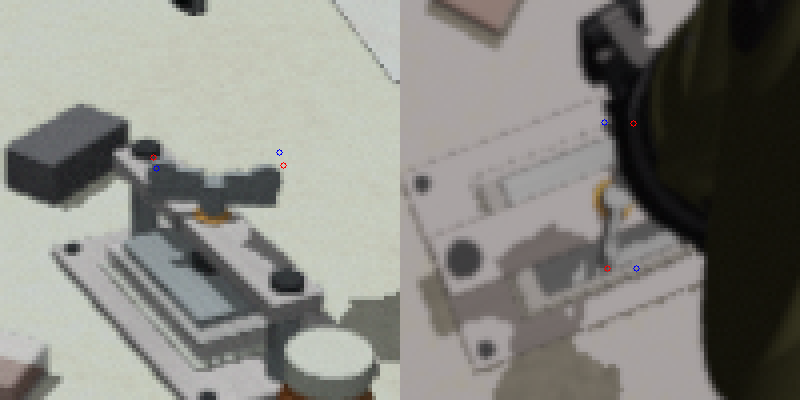

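In the top view (blade tip at about (607,268) of the crop) and in the side view, the wings match the red marks for 10.0 rad. The hand is clear and the bystanders haven't moved, so I'm handing it in.

```bash
python3 -c "
from h import *
print(r.close_job())"
```

```text
the job is handed in; nothing more can be done
None
```

The wing screw on the aluminium press is tight: two clockwise strokes brought it to its stop, with the wings matching the 10.0 rad position in both camera views. The push peaked at about 9 N, the jar, slide box and flask were not touched, and I handed the job in at about 22 s with the hand clear.

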